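# Turn the nugget tin over onto its lid in the leaded-glass studio

### The arm

A 6-joint arm with a two-finger parallel gripper is mounted at the origin on the work surface. World frame = base frame: x ahead of the robot, y to its left, z up, the work surface at z = 0. Lengths are in m, angles in degrees, forces in N, time in s.
With the tool pointing down it reaches from about 0.3 to 1 m from the base axis. Payload 5.1 kg.
Tool frame: the origin (TCP) lies at the very end of the fingers, on their centre line; the grasp point (between the pads) lies 19 mm behind it; z points along the fingers, y is the line along which they close (so a half turn about z gives the same grasp; the last joint's range is limited). The gripper opens to 95 mm and grips with 3 to 60 N. Pads are 20 mm wide; open, the fingers measure 119 mm over their backs; the gripper's body (75 mm by 180 mm) begins 59 mm behind the grasp point.
Start: joints at [-70.508, 7.093, 94.555, -0, 78.352, -4.733], TCP at [0.267, -0.593, 0.215] pointing down, gripper open.
Joint ranges: [-149.61, 149.61], [-58.7, 133.49], [1.44, 155.28], [-77.14, 257.14], [18.33, 153.61], [-166.67, 166.67]. Speed limits (degrees/s): [147.25, 147.25, 180, 180, 180, 180].

### API

Orientations are given as a 3x3 rotation matrix whose columns are the frame's x, y, z axes.
In Python, from station import robot gives the robot as it stands.
- The arm moves only by the tool move_arm, never from a script. Its argument "series" is a list of rows, each a list of 3 entries, a list of its own where there are three numbers: the shift along the tool's x, y, z in mm, then the turn, a rotation vector about the tool's x, y, z in rad, then the opening, from 0 (shut) to 1 (fully open). A call has 1 to 20 rows; each row is the pose to reach, as a shift and turn from the pose commanded when the call began, along the tool's axes at that moment; what a row does not reach only later rows make up. A row lasts 1/12 s, in which the tool goes at most 41.7 mm and 7.16 degrees, less where a joint would pass 70% of its speed; a pose out of reach is approached as far as the arm can. A call with a gripper value outside its range is refused whole. The fingers move at their own pace and stop on an object; "squeeze" is the grip in N (left out, the last holds). Time passes only in rows, so rows that repeat a pose let the fingers close. It gives the time, the measured TCP pose, the force, the opening and the grip force at its end, in the units of the state.
- robot.read_state(): the state, without advancing time (a new reading comes with each control period).
- robot.camera(name): name is "scene" or "top" or "wrist"; returns a dict with "color" (420x560x3 uint8, blue, green, red), "mtx" (3x3 intrinsics, pixels), "k1" (the pictures are not rectified: a ray, as slopes to the right and down, at radius r is drawn at 1 + k1 r^2 times it, then the intrinsics apply), "world_from_camera" (4x4, takes a point from camera to world coordinates). Camera axes: x right, y up, looking along -z (the intrinsics and any distortion apply to the point x, -y, -z); pixel columns grow to the right and rows downward; lengths in m; the calibration is good to about 2 mm. A picture is of the moment at which its call begins. There is no depth.
- robot.close_job(): hands the job in; it is judged then, once.
The state is a dict: "clock": time; "joints": joint angles; "qd": joint speeds; "effort": joint torques, N m; "tcp_pos": TCP position; "tool_rot": TCP orientation; "contact_force": force on the tool from outside, world axes, zero at the start; "wrist_torque": the same for the moment, N m; "opening": finger opening in m; "grasp_force": force on a finger pad.
Only numpy, scipy, OpenCV 4.12 (cv2) and the standard library are available. Lean on these libraries where they do the work, as an engineer would, in place of code of your own. Each camera call takes 0.05 s, during which the arm holds its last target. There are 200 camera calls.

### The job

The rectangular tin leaning on one of the two sloped wooden stands holds loose glass nuggets under a loose lid. Pinch the tin and its lid together so that the lid stays shut throughout, turn the tin over, and put it on the empty stand lying on its lid, square on the slope and down against the ledge, so that the nuggets lie in the lid ready for picking. Let go and leave it resting there, still closed.

Things in the scene. Friction and masses are not known exactly. Their poses are not given: they have to be found in the camera images.
- tin: Lower part of the flat metal tin: open box 114 x 76 x 31 mm (its x, y, z), about 0.15 kg, two loose nuggets inside. Origin: centre of its underside; z towards the lid. Starts lid uppermost on the store stand: z square to the 50 degree slope, x straight down it, the +x end against the ledge. 34 mm thick with lid. Its upper 50 mm overhang the stand's top edge and can be pinched there, lid to base.
- lid: The tin's plain loose lid, same metal: plate 124 x 86 x 3 mm with a 12 mm deep, 3 mm thick skirt round the tin's outside, 2 mm play on each side; only its weight holds it on. Origin: centre of the plate's inner face, which lies on the tin's rim (31 mm along the tin's z when shut); axes as the tin's.
- store_stand: Fixed wooden stand where the tin starts. Origin on the bench; z up, x away from the robot. Slope 90 mm wide (y), centred on y = 0, going down 50 degrees towards +x. At its foot a ledge rises 14 mm square to it; their corner is at x = 50, z = 80 mm. The slope runs 65 mm up from there to its top edge, x = 8, z = 130 mm; the space on the robot's side of that edge is free. Base x -45 to 85 mm.
- picking_stand: The other, empty stand, where the tin goes: same make, sizes and frame as the store stand, also fixed. It stands 22 to 44 cm to the left or right of the store stand; each stand is turned on its own, 11 to 32 degrees to the left (counter-clockwise from above) of facing straight away from the robot.
There are look-alikes about, which are no part of the job. What is shaped like the lid but red or yellow is not meant.

How it is judged:
By the outcome, as a careful person would: the job done as asked, in the order asked, and still so for the second after the job is handed in, with the robot touching nothing.
It also fails if it takes over 48 s, if anything falls off the work surface, if the arm or the gripper's body presses on something with over 40 N, if the wrist force passes 120 N, or if a joint passes its speed limit or range.

## Working session

There is one attempt and no reset: what is moved stays moved. The work goes in short steps, Python scripts to look and compute and a tool call to move; the robot and the scene stay as the last step left them, time stands still between calls to the robot, and variables do not carry over. Pictures are saved under pics/ and viewed, at most 10 in all, crops included, and the job is handed in when it is done.

Besides the shell and the picture viewer there is one more tool, called after "Emit:" as a command line: name --argument value ..., lists and objects as JSON in quotes. move_arm: Moves the arm, as the interface text tells. Its arguments: {"type":"object","properties":{"series":{"type":"array"},"squeeze":{"type":"number"}},"required":["series"]}

```bash
ls; mkdir -p pics
python3 - <<'E'
from station import robot
import cv2,pickle
s=robot.read_state();print(s)
d={}
for n in("scene","top"):
    c=robot.camera(n);d[n]=c;cv2.imwrite(f"pics/{n}0.png",c["color"]);print(n,c["mtx"].tolist(),c["k1"],c["world_from_camera"].round(3).tolist())
pickle.dump(d,open("cams.pkl","wb"))
E
```

```text
pics
{'clock': 0.0, 'joints': array([-7.05076730e+01,  7.13373267e+00,  9.46326274e+01, -1.96557125e-03,
        7.83512853e+01, -4.73012710e+00]), 'qd': array([ 0.05001754,  0.06265845,  0.02704535,  0.02108881,  0.03657783,
       -0.06992714]), 'effort': array([-3.19042356e-04, -4.17604315e+01, -3.59936178e+01,  7.76303373e-02,
        4.93576017e-02, -1.82641138e-04]), 'tcp_pos': array([ 0.26646099, -0.59217976,  0.21339938]), 'tool_rot': array([[ 9.11956591e-01,  4.10286074e-01, -7.16818757e-04],
       [ 4.10286678e-01, -9.11954571e-01,  1.92440309e-03],
       [ 1.35849646e-04, -2.04907327e-03, -9.99997891e-01]]), 'contact_force': array([-0.57270184, -0.28891929, -0.1708641 ]), 'wrist_torque': array([-0.06151306, -0.00161521,  0.02912225]), 'grasp_force': 0.0, 'opening': 0.09517798982903289}
scene [[541.7439975182128, 0.0, 280.41151678915367], [0.0, 541.7439975182128, 211.6700033626826], [0.0, 0.0, 1.0]] -0.16627631716412009 [[0.747, -0.53, 0.401, 1.051], [0.664, 0.609, -0.434, -0.372], [-0.014, 0.59, 0.807, 0.948], [0.0, 0.0, 0.0, 1.0]]
top [[380.207646584073, 0.0, 279.75629621116775], [0.0, 380.207646584073, 202.0567519650343], [0.0, 0.0, 1.0]] -0.004740638519704373 [[0.023, 0.984, -0.174, 0.479], [-1.0, 0.022, -0.011, 0.065], [-0.007, 0.175, 0.985, 0.796], [0.0, 0.0, 0.0, 1.0]]
```

View pics/scene0.png

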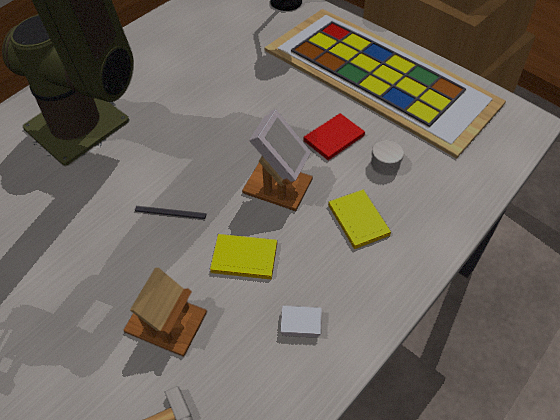

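View pics/top0.png

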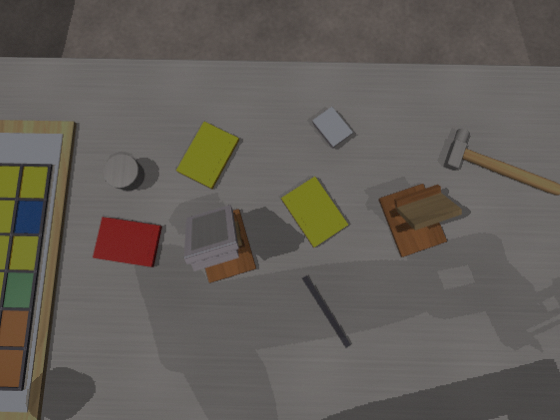

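The scene shows a leaning tin at scene (280,145) / top (212,240), an empty stand at scene (165,310) / top (415,215), red and yellow lid look-alikes, and a small white box at scene (300,322). The only grey lidded tin on a stand is the one at (280,145). I'll confirm it in an enlarged crop.

Run:
```python
import cv2,pickle,numpy as np
d=pickle.load(open("cams.pkl","rb"))
def cr(n,x,y):
    c=d[n]["color"][y:y+75,x:x+100]
    return cv2.resize(c,(400,300),interpolation=cv2.INTER_CUBIC)
def crop(n,x,y,w,h):
    return cv2.resize(d[n]["color"][y:y+h,x:x+w],(400,300),interpolation=cv2.INTER_CUBIC)
a=np.hstack([crop("scene",220,104,144,108),crop("top",170,200,100,75)*1])
a=np.clip(a*1.0,0,255)
b=np.hstack([crop("scene",110,260,128,96),crop("top",370,175,112,84)])
cv2.imwrite("pics/crops.png",np.vstack([a,b]))
```

```text
[ WARN:0@0.033] global loadsave.cpp:1063 imwrite_ Unsupported depth image for selected encoder is fallbacked to CV_8U.
```

View pics/crops.png

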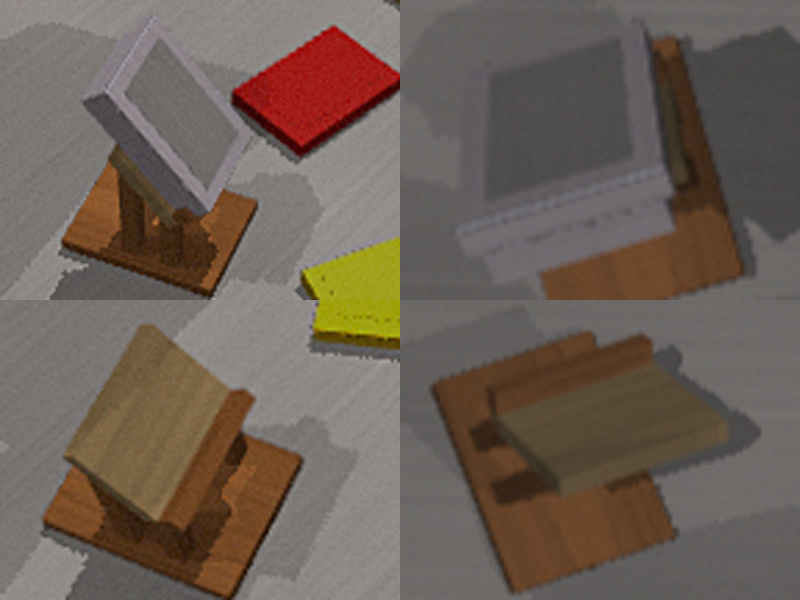

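Crop reading: the tin has a grey metal lid with a lavender rim and a grey centre. It is the only grey lidded tin, and it overhangs its stand, so it is the one meant. The empty stand is at lower left/right in the crops. I'll fit the poses from the corner pixels I read off.

```bash
cat > vis.py <<'E'
import numpy as np,cv2,pickle
from scipy.optimize import least_squares
def project(P,c):
    T=np.linalg.inv(c["world_from_camera"]);p=(T[:3,:3]@np.atleast_2d(P).T+T[:3,3:]).T
    return cv2.projectPoints(p*[1,-1,-1],np.zeros(3),np.zeros(3),c["mtx"],np.array([c["k1"],0,0,0,0]))[0][:,0]
def stand(x,y,yaw):
    c,s=np.cos(yaw),np.sin(yaw);return np.array([[c,-s,0,x],[s,c,0,y],[0,0,1,0],[0,0,0,1.]])
s50,c50=np.sin(np.radians(50)),np.cos(np.radians(50))
def slope(u,y,n): # mm: u up slope from corner, n normal
    return np.array([50-u*c50+n*s50,y,80+u*s50+n*c50])/1000
def W(S,p): return S[:3,:3]@p+S[:3,3]
E
cat > fit.py <<'E'
from vis import *
d=pickle.load(open("cams.pkl","rb"))
px=lambda o,k,l:[np.array(o)+np.array(p)/k for p in l]
sc1=px((220,104),2.7778,[(155,20),(107,97),(205,213),(250,130),(62,243),(210,297),(257,205)])
tp1=px((170,200),4,[(237,25),(272,190),(60,230),(75,65)])
sc2=px((110,260),3.125,[(150,325-300),(65,155),(45,223),(232,297),(302,158)])
tp2=px((370,175),3.5714,[(160,180),(327,118),(97,110),(255,65),(33,83),(190,32),(115,292),(275,238)])
def model(v):
    A=stand(*v[:3]);B=stand(*v[3:6]);hw,t,s,sy=v[6:10]
    L=lambda i,j:W(A,slope(57-s+62*i,43*j+sy,34))
    b=lambda S,x,j:W(S,np.array([x,j*hw,t])/1000)
    E=lambda u,j:W(B,slope(u,45*j,0))
    r=[(sc1,"scene",[L(1,1),L(1,-1),L(-1,-1),L(-1,1),b(A,-45,-1),b(A,85,-1),b(A,85,1)]),
     (tp1,"top",[L(-1,-1),L(1,-1),L(1,1),L(-1,1)]),
     (sc2,"scene",[E(65,1),E(65,-1),b(B,-45,-1),b(B,85,-1),b(B,85,1)]),
     (tp2,"top",[E(65,1),E(65,-1),E(0,1),E(0,-1),b(B,85,1),b(B,85,-1),b(B,-45,1),b(B,-45,-1)])]
    return r
def res(v): return np.concatenate([(project(np.array(m),d[n])-np.array(p)).ravel() for p,n,m in model(v)]+[(v[8:10])/2])
f=least_squares(res,[.45,.19,.3,.45,-.28,.3,45,12,0,0],loss="soft_l1")
v=f.x;print(v.round(4),np.degrees(v[[2,5]]).round(2));print(res(v)[:-2].reshape(-1,2).round(1).tolist())
np.save("fit.npy",v)
E
python3 fit.py
```

```text
[ 0.5092  0.179   0.314   0.5697 -0.2108  0.3495 49.1907  6.4323  0.4773
 -0.7216] [17.99 20.03]
[[-1.3, -2.4], [-2.1, -1.9], [0.4, 0.0], [-0.1, 1.1], [-1.1, 0.2], [-0.4, -0.7], [-0.5, 0.1], [2.5, -2.8], [-0.8, -6.8], [-0.4, -1.1], [-1.7, 0.4], [-0.7, -0.6], [1.2, 0.6], [-1.6, -0.4], [-1.3, 0.7], [-0.6, 0.3], [-0.2, -0.6], [0.3, 0.5], [0.2, 1.4], [-0.4, -0.9], [-0.3, -0.3], [-1.0, -0.7], [-0.2, 0.1], [-0.7, -0.2]]
```

Emit:
move_arm --series '[[[0, 0, -200], [0, 0, 0], 1], [[0, 0, -200], [0, 0, 0], 1], [[0, 0, -200], [0, 0, 0], 1], [[0, 0, -200], [0, 0, 0], 1], [[0, 0, -200], [0, 0, 0], 1], [[280, -416, -235], [0, 0, -0.9], 1], [[280, -416, -235], [0, 0, -0.9], 1], [[280, -416, -235], [0, 0, -0.9], 1], [[280, -416, -235], [0, 0, -0.9], 1], [[280, -416, -235], [0, 0, -0.9], 1], [[280, -416, -235], [0, 0, -0.9], 1], [[280, -416, -235], [0, 0, -0.9], 1], [[280, -416, -235], [0, 0, -0.9], 1], [[280, -416, -235], [0, 0, -0.9], 1], [[280, -416, -235], [0, 0, -0.9], 1], [[280, -416, -235], [0, 0, -0.9], 1], [[280, -416, -235], [0, 0, -0.9], 1], [[280, -416, -235], [0, 0, -0.9], 1], [[280, -416, -235], [0, 0, -0.9], 1], [[280, -416, -235], [0, 0, -0.9], 1]]'

```text
clock: 1.77
tcp_pos: [0.3513, -0.0987, 0.4493]
tool_rot: [[0.245, 0.97, -0.001], [0.97, -0.245, -0.0], [-0.001, -0.0, -1.0]]
contact_force: [0.5, -0.3, 0.8]
opening: 0.0953
grasp_force: 0.0
```

```bash
cat > rec.py <<'E'
from station import robot
import pickle,os,numpy as np
s=robot.read_state();L=pickle.load(open("log.pkl","rb")) if os.path.exists("log.pkl") else []
L.append(s);pickle.dump(L,open("log.pkl","wb"));np.set_printoptions(precision=3,suppress=True)
print(s["clock"],s["joints"],s["tcp_pos"],s["opening"],s["grasp_force"],s["contact_force"]);print(s["tool_rot"])
E
python3 rec.py
```

```text
1.7667 [-24.108 -31.852 105.305  -0.035 106.568  -9.957] [ 0.351 -0.099  0.449] 0.09526950453812559 0.0 [ 0.482 -0.31   0.833]
[[ 0.245  0.97  -0.001]
 [ 0.97  -0.245 -0.   ]
 [-0.001 -0.    -1.   ]]
```

```bash
cat > tgt.py <<'E'
from vis import *
from scipy.spatial.transform import Rotation as Ro
v=np.load("fit.npy")
def frame(S,u,n,yl,sgn):  # TCP at slope coords; tool z down slope; tool y = sgn*normal
    R=S[:3,:3];z=R@[c50,0,-s50];y=sgn*(R@[s50,0,c50]);x=np.cross(y,z)
    return W(S,slope(u,yl,n)),np.c_[x,y,z]
def cmd(p,R,p0,R0): return (1000*R0.T@(p-p0)).round(1),Ro.from_matrix(R0.T@R).as_rotvec().round(4)
E
python3 - <<'E'
from tgt import *
import pickle
s=pickle.load(open("log.pkl","rb"))[-1]
for sg in(1,-1):
    p,R=frame(stand(*v[:3]),190,17,0,sg);print(sg,p,R.round(3).tolist(),cmd(p,R,s["tcp_pos"],s["tool_rot"]))
E
```

```text
1 [0.45295019 0.16079233 0.23647583] [[-0.309, 0.729, 0.611], [0.951, 0.237, 0.199], [-0.0, 0.643, -0.766]] (array([276.5,  35.2, 212.6]), array([-0.68  ,  0.1962, -0.5378]))
-1 [0.45295019 0.16079233 0.23647583] [[0.309, -0.729, 0.611], [-0.951, -0.237, 0.199], [0.0, -0.643, -0.766]] (array([276.5,  35.2, 212.6]), array([0.257 , 0.8909, 2.4454]))
```

Emit:
move_arm --series '[[[200, 35, 50], [-0.68, 0.2, -0.54], 1], [[200, 35, 50], [-0.68, 0.2, -0.54], 1], [[200, 35, 50], [-0.68, 0.2, -0.54], 1], [[200, 35, 50], [-0.68, 0.2, -0.54], 1], [[200, 35, 50], [-0.68, 0.2, -0.54], 1], [[200, 35, 50], [-0.68, 0.2, -0.54], 1], [[200, 35, 50], [-0.68, 0.2, -0.54], 1], [[200, 35, 50], [-0.68, 0.2, -0.54], 1], [[200, 35, 50], [-0.68, 0.2, -0.54], 1], [[200, 35, 50], [-0.68, 0.2, -0.54], 1], [[200, 35, 50], [-0.68, 0.2, -0.54], 1], [[200, 35, 50], [-0.68, 0.2, -0.54], 1], [[200, 35, 50], [-0.68, 0.2, -0.54], 1], [[200, 35, 50], [-0.68, 0.2, -0.54], 1]]'

```text
clock: 2.93
tcp_pos: [0.4347, 0.0866, 0.4]
tool_rot: [[-0.311, 0.728, 0.611], [0.95, 0.236, 0.202], [0.003, 0.644, -0.765]]
contact_force: [0.0, 0.1, -0.1]
opening: 0.0952
grasp_force: 0.0
```

```bash
python3 rec.py
cat > kin.py <<'E'
import numpy as np,pickle
from scipy.spatial.transform import Rotation as Ro
from scipy.optimize import least_squares
lo=np.array([-149.61,-58.7,1.44,-77.14,18.33,-166.67]);hi=np.array([149.61,133.49,155.28,257.14,153.61,166.67])
Rm=lambda a,x:Ro.from_euler(a,x,degrees=True).as_matrix()
def fk(q,k):
    h,a1,L2,e,L3,Lt,lat,wl=k
    R=Rm("z",q[0]);p=np.array([0,0,h])+R@[a1,lat,0]
    R=R@Rm("y",q[1]);p=p+R@[0,0,L2]
    R=R@Rm("y",q[2]);p=p+R@[e,0,L3]
    R=R@Rm("z",K[0]*q[3])@Rm("y",q[4]);p=p+R@[wl,0,Lt]
    R=R@Rm("z",K[1]*q[5])@np.array([[0,-1,0],[1,0,0],[0,0,1.]])@np.diag([K[2],K[2],1])
    return p,R
K=[1,1,1]
E
python3 - <<'E'
import kin;from kin import *
L=pickle.load(open("log.pkl","rb"))
L=[dict(joints=np.array([-70.508,7.093,94.555,0,78.352,-4.733]),tcp_pos=np.array([.267,-.593,.215]),tool_rot=np.array([[.912,.4103,0],[.4103,-.912,0],[0,0,-1]]))]+L
for s4 in(1,-1):
  for s6 in(1,-1):
    for s in(1,-1):
      kin.K[:]=[s4,s6,s]
      def res(k):
        r=[]
        for l in L:
          p,R=fk(l["joints"],k);r+=list((p-l["tcp_pos"])*1000)+list((R-l["tool_rot"]).ravel()*200)
        return np.array(r+list((k-[.3,0,.45,0,.45,.25,.05,0])*.3))
      f=least_squares(res,[.3,0,.45,0,.45,.25,.05,0]);print(kin.K,f.cost.round(1),f.x.round(3),np.abs(f.fun).max().round(1))
E
```

```text
2.9333 [ -5.865 -50.999 126.195  16.498  68.149 -24.986] [0.435 0.087 0.4  ] 0.09523053620064384 0.0 [ 0.014  0.051 -0.111]
[[-0.311  0.728  0.611]
 [ 0.95   0.236  0.202]
 [ 0.003  0.644 -0.765]]
[1, 1, 1] 0.0 [0.222 0.001 0.452 0.041 0.612 0.292 0.054 0.   ] 0.1
[1, 1, -1] 480007.2 [0.222 0.001 0.452 0.041 0.612 0.292 0.054 0.   ] 387.8
[1, -1, 1] 34418.8 [0.222 0.001 0.452 0.041 0.612 0.292 0.054 0.   ] 162.4
[1, -1, -1] 445588.5 [0.222 0.001 0.452 0.041 0.612 0.292 0.054 0.   ] 375.8
[-1, 1, 1] 12904.4 [-0.915  0.332 -0.776 -1.615  0.322 -0.384  0.054  0.23 ] 104.9
[-1, 1, -1] 478219.9 [-0.915  0.332 -0.776 -1.615  0.322 -0.384  0.054  0.23 ] 387.9
[-1, -1, 1] 32275.9 [-0.915  0.332 -0.776 -1.615  0.322 -0.384  0.054  0.23 ] 161.7
[-1, -1, -1] 458848.4 [-0.915  0.332 -0.776 -1.615  0.322 -0.384  0.054  0.23 ] 375.8
```

```bash
cat >> kin.py <<'E'
k0=np.array([.222,.001,.452,.041,.612,.292,.054,0])
def ik(p,R,n=25,seed0=None):
    rng=np.random.default_rng(0);out=[]
    for i in range(n):
        q0=seed0 if seed0 is not None and i==0 else lo+(hi-lo)*rng.uniform(.1,.9,6)
        def g(q):
            a,B=fk(q,k0);return np.r_[(a-p)*1000,(B-R).ravel()*300]
        f=least_squares(g,q0,bounds=(lo,hi),x_scale=30)
        if f.cost<.5 and not any(np.abs(f.x-o).max()<2 for o in out): out.append(f.x)
    return out
E
python3 - <<'E'
from tgt import *;from kin import *
np.set_printoptions(precision=1,suppress=True)
A,B=stand(*v[:3]),stand(*v[3:6])
for nm,S,us in(("pick",A,(190,79,110)),("place",B,(79,140))):
  for sg in(1,-1):
    for u in us:
      print(nm,sg,u,*ik(*frame(S,u,17,0,sg)))
E
```

```text
pick 1 190 [  9.9 -45.3 138.9   7.1  46.8 -11.1]
pick 1 79 [ 11.5 -26.2 136.7   8.3  30.  -12.2]
pick 1 110 [ 11.1 -31.8 137.7   7.8  34.5 -11.7]
pick -1 190
pick -1 79
pick -1 110
place 1 79 [-40.1  -6.9 121.9  44.9  52.2 -84.6]
place 1 140 [-44.3 -13.2 122.5  42.5  59.  -83.2]
place -1 79 [-40.1  -6.9 121.9  44.9  52.2  95.4]
place -1 140 [-44.3 -13.2 122.5  42.5  59.   96.8]
```

Run:
```python
from tgt import *
s=pickle.load(open("log.pkl","rb"))[-1]
print(cmd(*frame(stand(*v[:3]),185,17,0,1),s["tcp_pos"],s["tool_rot"]))
```

```text
(array([ 64.3, -74.5, 156.3]), array([ 0.0012, -0.0036, -0.0004]))
```

Emit:
move_arm --series '[[[64, -74, 60], [0, -0.003, 0], 1], [[64, -74, 60], [0, -0.003, 0], 1], [[64, -74, 60], [0, -0.003, 0], 1], [[64, -74, 156], [0, -0.003, 0], 1], [[64, -74, 156], [0, -0.003, 0], 1], [[64, -74, 156], [0, -0.003, 0], 1], [[64, -74, 156], [0, -0.003, 0], 1], [[64, -74, 156], [0, -0.003, 0], 1], [[64, -74, 156], [0, -0.003, 0], 1], [[64, -74, 156], [0, -0.003, 0], 1]]'

```text
clock: 3.77
tcp_pos: [0.4566, 0.1616, 0.2355]
tool_rot: [[-0.309, 0.725, 0.615], [0.951, 0.236, 0.2], [0.0, 0.647, -0.763]]
contact_force: [0.2, 0.1, 0.5]
opening: 0.0947
grasp_force: 0.0
```

```bash
python3 rec.py
python3 - <<'E'
from station import robot
from vis import *
v=np.load("fit.npy")
d={n:robot.camera(n) for n in("wrist","scene","top")};pickle.dump(d,open("cams2.pkl","wb"))
A=stand(*v[:3]);P=np.array([W(A,slope(57+62*i,43*j,34)) for i,j in((1,1),(1,-1),(-1,-1),(-1,1))])
Q=np.array([W(A,slope(57+57*i,38*j,0)) for i,j in((1,1),(1,-1))])
print(project(P,d["wrist"]).round(),project(Q,d["wrist"]).round())
cv2.imwrite("pics/w1.png",cv2.resize(d["wrist"]["color"],(800,600)))
E
```

```text
3.7667 [  9.995 -44.636 138.799   7.19   46.033 -11.121] [0.457 0.162 0.236] 0.09473009854597639 0.0 [0.218 0.124 0.468]
[[-0.309  0.725  0.615]
 [ 0.951  0.236  0.2  ]
 [ 0.     0.647 -0.763]]
[[297. 162.]
 [296. 267.]
 [290. 224.]
 [290. 151.]] [[253. 167.]
 [255. 259.]]
```

View pics/w1.png

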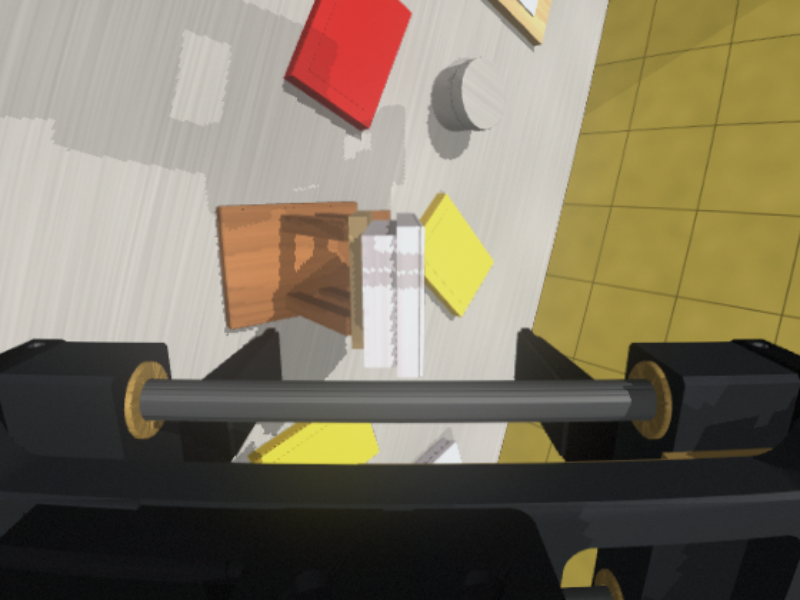

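The wrist view shows the tin's end at (362–424, 230–376), centred between the fingers at about (275) and (520). The predicted corners agree to about 3 px. Next I advance down the slope direction and close.

Emit:
move_arm --series '[[[2, 0, 30], [0, 0, 0], 1], [[2, 0, 50], [0, 0, 0], 1], [[2, 0, 70], [0, 0, 0], 1], [[2, 0, 85], [0, 0, 0], 1], [[2, 0, 95], [0, 0, 0], 1], [[2, 0, 104], [0, 0, 0], 1], [[2, 0, 104], [0, 0, 0], 1], [[2, 0, 104], [0, 0, 0], 1]]' --squeeze 15

```text
clock: 4.58
tcp_pos: [0.5191, 0.1842, 0.1535]
tool_rot: [[-0.309, 0.728, 0.612], [0.951, 0.236, 0.199], [0.001, 0.644, -0.765]]
contact_force: [0.9, 0.1, -0.2]
opening: 0.0953
grasp_force: 0.0
```

```bash
python3 rec.py
python3 - <<'E'
from station import robot
from vis import *
d={n:robot.camera(n) for n in("wrist","scene")}
v=np.load("fit.npy");A=stand(*v[:3])
s=d["scene"]["color"][90:225,210:390]
w=d["wrist"]["color"][100:310,120:400]
cv2.imwrite("pics/w2.png",np.vstack([cv2.resize(w,(400,300)),cv2.resize(s,(400,300))]))
E
```

```text
4.5833 [ 11.818 -26.556 136.689   7.98   30.198 -11.632] [0.519 0.184 0.153] 0.09527147330568372 0.0 [ 0.866  0.121 -0.153]
[[-0.309  0.728  0.612]
 [ 0.951  0.236  0.199]
 [ 0.001  0.644 -0.765]]
```

View pics/w2.png

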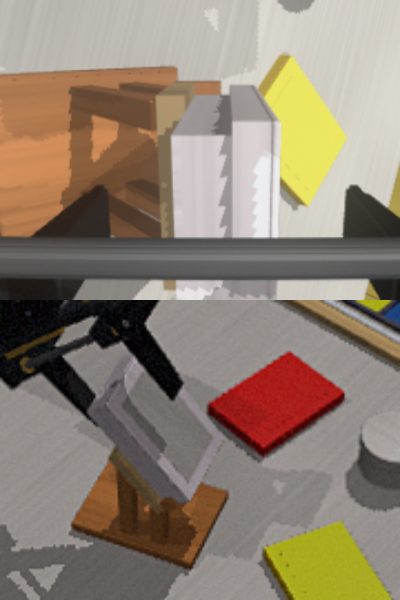

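The fingers straddle the upper end of the tin, with one clear above the lid and one clear behind the base. Closing now.

Emit:
move_arm --series '[[[0, 0, 0], [0, 0, 0], 0], [[0, 0, 0], [0, 0, 0], 0], [[0, 0, 0], [0, 0, 0], 0], [[0, 0, 0], [0, 0, 0], 0], [[0, 0, 0], [0, 0, 0], 0], [[0, 0, 0], [0, 0, 0], 0], [[0, 0, 0], [0, 0, 0], 0], [[0, 0, 0], [0, 0, 0], 0], [[0, 0, 0], [0, 0, 0], 0], [[0, 0, 0], [0, 0, 0], 0], [[0, 0, 0], [0, 0, 0], 0], [[0, 0, 0], [0, 0, 0], 0]]' --squeeze 15

```text
clock: 5.68
tcp_pos: [0.5189, 0.1843, 0.1532]
tool_rot: [[-0.309, 0.728, 0.612], [0.951, 0.236, 0.2], [0.001, 0.644, -0.765]]
contact_force: [-1.1, 0.8, -0.2]
opening: 0.0338
grasp_force: 15.0
```

Emit:
move_arm --series '[[[0, 0, 0], [0, 0, 0], 0], [[0, 0, 0], [0, 0, 0], 0], [[0, 0, 0], [0, 0, 0], 0], [[0, 0, 0], [0, 0, 0], 0]]' --squeeze 50

```text
clock: 6.02
tcp_pos: [0.519, 0.1843, 0.1532]
tool_rot: [[-0.309, 0.728, 0.612], [0.951, 0.236, 0.2], [0.001, 0.644, -0.765]]
contact_force: [-0.8, -0.1, -0.1]
opening: 0.0336
grasp_force: 50.0
```

```bash
python3 rec.py
```

```text
6.0167 [ 11.834 -26.542 136.711   7.984  30.161 -11.637] [0.519 0.184 0.153] 0.03362827278037863 49.99077022075653 [-0.764 -0.093 -0.082]
[[-0.309  0.728  0.612]
 [ 0.951  0.236  0.2  ]
 [ 0.001  0.644 -0.765]]
```

```bash
cat > plan.py <<'E'
from tgt import *;from kin import *
np.set_printoptions(precision=2,suppress=True)
A,B=stand(*v[:3]),stand(*v[3:6])
s=pickle.load(open("log.pkl","rb"))[-1];p0,R0=s["tcp_pos"],s["tool_rot"]
def coords(S,p):
    l=(S[:3,:3].T@(p-S[:3,3]))*1000;dx,dz=l[0]-50,l[2]-80
    return np.array([-dx*c50+dz*s50,l[1],dx*s50+dz*c50])
E
python3 - <<'E'
from plan import *
c=coords(A,p0);print("pick coords u,y,n",c)
pl,Rl=frame(B,c[0]+7+50,34-c[2]+35,-c[1],-1)
q=s["joints"];P,R=p0,R0
mid=lambda f:Ro.from_matrix(Rl)*Ro.from_rotvec(Ro.from_matrix(Rl).as_matrix()[:,2]*0)
way=[]
a=p0+R0@[0,.008,0];way.append((a,R0));way.append((p0+R0@[0,.05,-.12]+[-.03,0,.0],R0))
top=way[-1][0]
Rz=lambda d:Rm("z",d)
yaw=lambda f:Rm("z",f)@R0
way+=[((.6*top+.4*pl)+[-.04,0,.15],R0@Rz(60)),((.25*top+.75*pl)+[-.04,0,.14],R0@Rz(120)),(pl+[-.03,0,.1],Rl),(pl,Rl)]
for p,Rr in way:
    print(p,cmd(p,Rr,P,R));S=ik(p,Rr,12,q);
    for x in S: print("   ",x)
    if S:q=min(S,key=lambda x:np.abs(x-q).max())
    P,R=p,Rr
E
```

```text
pick coords u,y,n [81.16  2.01 17.11]
[0.52 0.19 0.16] (array([ 0.,  8., -0.]), array([0., 0., 0.]))
    [ 11.88 -25.92 135.81   7.87  30.43 -11.48]
[0.45 0.17 0.28] (array([   9.3,   20.2, -138.4]), array([0., 0., 0.]))
    [ 12.13 -45.46 135.22   4.95  50.42  -7.65]
[0.46 0.02 0.4 ] (array([-148.6,   50.9, -123. ]), array([-0.  ,  0.  ,  1.05]))
    [-19.05 -46.61 123.87  24.32  70.6   21.44]
[ 0.5  -0.12  0.37] (array([-88.6, 111.6,  21.9]), array([ 0.  , -0.  ,  1.05]))
    [-36.86 -33.81 120.02  33.77  71.42  60.57]
[ 0.54 -0.21  0.32] (array([ 26.9, 104.3,  46.9]), array([ 0.01, -0.02,  1.02]))
    [-43.93 -19.45 115.51  38.27  68.81 106.62]
[ 0.57 -0.21  0.22] (array([10.3, 42.7, 94.7]), array([0., 0., 0.]))
    [-41.43 -12.   119.31  41.42  58.59 100.68]
```

Emit:
move_arm --series '[[[0, 2, 0], [0, 0, 0], 0], [[0, 5, 0], [0, 0, 0], 0], [[0, 8, 0], [0, 0, 0], 0], [[0, 10, -5], [0, 0, 0], 0], [[1, 12, -15], [0, 0, 0], 0], [[2, 14, -28], [0, 0, 0], 0], [[3, 17, -42], [0, 0, 0], 0], [[4, 19, -57], [0, 0, 0], 0], [[5, 21, -72], [0, 0, 0], 0], [[6, 23, -87], [0, 0, 0], 0], [[7, 25, -102], [0, 0, 0], 0], [[8, 27, -117], [0, 0, 0], 0], [[9, 28, -130], [0, 0, 0], 0], [[9, 28, -138], [0, 0, 0], 0], [[9, 28, -138], [0, 0, 0], 0]]'

```text
clock: 7.27
tcp_pos: [0.4521, 0.172, 0.2786]
tool_rot: [[-0.309, 0.726, 0.614], [0.951, 0.236, 0.2], [0.0, 0.646, -0.763]]
contact_force: [1.1, -1.3, -1.8]
opening: 0.0339
grasp_force: 50.0
```

```bash
python3 rec.py
python3 - <<'E'
from station import robot
import cv2,numpy as np
w=robot.camera("wrist")["color"];s=robot.camera("scene")["color"][30:255,190:490]
cv2.imwrite("pics/w3.png",np.hstack([cv2.resize(w[60:360,80:480],(400,300)),cv2.resize(s,(400,300))]))
E
```

```text
7.2667 [ 12.151 -45.552 135.179   4.937  50.379  -7.635] [0.452 0.172 0.279] 0.03392223094508974 49.98892664909363 [ 1.095 -1.34  -1.798]
[[-0.309  0.726  0.614]
 [ 0.951  0.236  0.2  ]
 [ 0.     0.646 -0.763]]
```

View pics/w3.png

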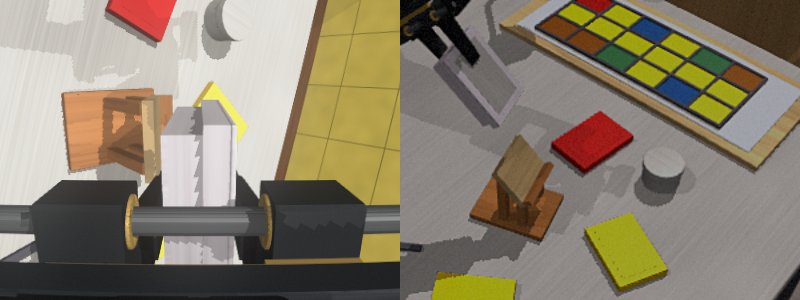

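The tin is lifted and the lid is closed. The wrist view shows lid and base parallel between the pads. Now transferring while rolling it over.

Emit:
move_arm --series '[[[-4, 1, -8], [0, 0, 0.02], 0], [[-12, 4, -20], [0, 0, 0.06], 0], [[-22, 8, -35], [0, 0, 0.12], 0], [[-34, 12, -50], [0, 0, 0.2], 0], [[-47, 16, -64], [0, 0, 0.28], 0], [[-60, 20, -78], [0, 0, 0.36], 0], [[-73, 24, -90], [0, 0, 0.44], 0], [[-86, 28, -101], [0, 0, 0.52], 0], [[-99, 33, -110], [0, 0, 0.6], 0], [[-110, 37, -116], [0, 0, 0.68], 0], [[-120, 41, -120], [0, 0, 0.76], 0], [[-129, 45, -122], [0, 0, 0.84], 0], [[-137, 47, -123], [0, 0, 0.91], 0], [[-143, 49, -123], [0, 0, 0.98], 0], [[-147, 51, -123], [0, 0, 1.03], 0], [[-149, 51, -123], [0, 0, 1.05], 0], [[-149, 51, -123], [0, 0, 1.05], 0]]'

```text
clock: 8.78
tcp_pos: [0.4601, 0.0171, 0.403]
tool_rot: [[0.479, 0.63, 0.611], [0.678, -0.708, 0.199], [0.558, 0.319, -0.766]]
contact_force: [0.9, 0.1, -1.8]
opening: 0.0338
grasp_force: 50.0
```

Emit:
move_arm --series '[[[-3, 3, 1], [0, 0, 0.03], 0], [[-9, 10, 2], [0, 0, 0.09], 0], [[-16, 19, 4], [0, 0, 0.17], 0], [[-23, 28, 6], [0, 0, 0.26], 0], [[-30, 38, 7], [0, 0, 0.35], 0], [[-37, 47, 9], [0, 0, 0.44], 0], [[-44, 56, 11], [0, 0, 0.53], 0], [[-52, 65, 13], [0, 0, 0.62], 0], [[-60, 75, 15], [0, 0, 0.71], 0], [[-67, 85, 17], [0, 0, 0.8], 0], [[-74, 94, 19], [0, 0, 0.88], 0], [[-80, 102, 20], [0, 0, 0.95], 0], [[-85, 108, 21], [0, 0, 1.01], 0], [[-89, 112, 22], [0, 0, 1.05], 0], [[-89, 112, 22], [0, 0, 1.05], 0]]'

```text
clock: 10.03
tcp_pos: [0.5015, -0.1183, 0.3719]
tool_rot: [[0.785, -0.103, 0.611], [-0.278, -0.94, 0.199], [0.554, -0.326, -0.766]]
contact_force: [-0.9, 0.2, -1.7]
opening: 0.0336
grasp_force: 50.0
```

Emit:
move_arm --series '[[[1, 3, 1], [0, 0, 0.03], 0], [[3, 9, 4], [0, 0, 0.09], 0], [[5, 17, 8], [0, 0, 0.17], 0], [[7, 26, 12], [0, 0, 0.26], 0], [[9, 35, 16], [0, -0.01, 0.35], 0], [[11, 44, 20], [0, -0.01, 0.44], 0], [[14, 53, 24], [0.01, -0.01, 0.53], 0], [[16, 62, 28], [0.01, -0.01, 0.62], 0], [[19, 71, 32], [0.01, -0.01, 0.71], 0], [[21, 80, 36], [0.01, -0.02, 0.79], 0], [[23, 88, 40], [0.01, -0.02, 0.87], 0], [[25, 96, 43], [0.01, -0.02, 0.94], 0], [[26, 101, 45], [0.01, -0.02, 0.99], 0], [[27, 104, 47], [0.01, -0.02, 1.02], 0], [[27, 104, 47], [0.01, -0.02, 1.02], 0]]'

```text
clock: 11.28
tcp_pos: [0.5412, -0.2133, 0.3175]
tool_rot: [[0.337, -0.722, 0.604], [-0.941, -0.256, 0.22], [-0.004, -0.643, -0.766]]
contact_force: [0.0, 0.0, -1.3]
opening: 0.0333
grasp_force: 50.0
```

```bash
python3 rec.py
python3 - <<'E'
from plan import *
from station import robot
d={n:robot.camera(n) for n in("wrist","scene","top")};pickle.dump(d,open("cams3.pkl","wb"))
pl,Rl=frame(B,81.2+7+50,17+35,-2,-1)
print(coords(B,p0),cmd(pl,Rl,p0,R0))
E=np.array([W(B,slope(u,45*j,0)) for u,j in((65,1),(65,-1),(0,1),(0,-1))]);print(project(E,d["wrist"]).round())
w=d["wrist"]["color"];s=d["scene"]["color"][190:370,60:300]
cv2.imwrite("pics/w4.png",np.hstack([cv2.resize(w,(400,300)),cv2.resize(s,(400,300))]))
E
```

```text
11.2833 [-43.986 -19.324 115.559  38.317  68.685 106.835] [ 0.541 -0.213  0.318] 0.03329536334427602 49.989346861839294 [ 0.01   0.    -1.324]
[[ 0.337 -0.722  0.604]
 [-0.941 -0.256  0.22 ]
 [-0.004 -0.643 -0.766]]
[231.91   7.35  93.18] (array([ 9.6, 41.1, 93.7]), array([ 0.  , -0.  , -0.01]))
[[362. 225.]
 [366. 144.]
 [349. 211.]
 [352. 141.]]
```

View pics/w4.png

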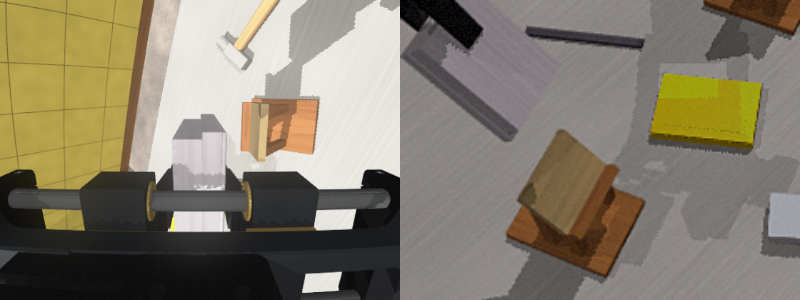

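The flipped tin is held shut, lid towards the stand. The stand's top edge in the wrist view at (260,100)–(260,160) matches the prediction. Moving to the pre-place pose.

Emit:
move_arm --series '[[[1, 4, 8], [0, 0, 0], 0], [[3, 10, 22], [0, 0, 0], 0], [[5, 17, 38], [0, 0, -0.005], 0], [[7, 24, 54], [0, 0, -0.01], 0], [[8, 31, 70], [0, 0, -0.01], 0], [[9, 37, 82], [0, 0, -0.01], 0], [[10, 40, 90], [0, 0, -0.01], 0], [[10, 41, 94], [0, 0, -0.01], 0], [[10, 41, 94], [0, 0, -0.01], 0], [[10, 41, 94], [0, 0, -0.01], 0]]'

```text
clock: 12.27
tcp_pos: [0.5721, -0.2127, 0.2206]
tool_rot: [[0.345, -0.717, 0.605], [-0.938, -0.267, 0.219], [0.004, -0.644, -0.765]]
contact_force: [-0.2, 0.4, -1.4]
opening: 0.0337
grasp_force: 50.0
```

```bash
python3 rec.py
python3 - <<'E'
from plan import *
from station import robot
d={n:robot.camera(n) for n in("wrist","scene","top")};pickle.dump(d,open("cams4.pkl","wb"))
c=coords(B,p0);print(c)
# predicted: lid outer corners (far & near) given in-hand estimate, slope top edge
T=lambda u,j,n:W(B,slope(u,c[1]+2+43*j,n))
ul=c[0]-88.2
for nm,P in(("edge",[W(B,slope(u,45*j,0)) for u,j in((65,1),(65,-1),(0,1),(0,-1))]),("lid",[T(ul,1,c[2]-17),T(ul,-1,c[2]-17),T(ul+124,1,c[2]-17),T(ul+124,-1,c[2]-17)])):
  print(nm,*[project(np.array(P),d[n]).round().tolist() for n in d])
w=d["wrist"]["color"][60:330,120:480];s=d["scene"]["color"][230:380,80:280]
cv2.imwrite("pics/w5.png",np.vstack([cv2.resize(w,(400,300)),cv2.resize(s,(400,300))]))
E
```

```text
12.2667 [-41.37  -11.951 119.133  41.42   58.563 100.513] [ 0.572 -0.213  0.221] 0.03366060520346553 49.98925030231476 [-0.207  0.441 -1.426]
[[ 0.345 -0.717  0.605]
 [-0.938 -0.267  0.219]
 [ 0.004 -0.644 -0.765]]
[138.8   -2.61  53.26]
edge [[342.0, 270.0], [348.0, 163.0], [330.0, 243.0], [333.0, 156.0]] [[157.0, 267.0], [132.0, 310.0], [183.0, 289.0], [159.0, 331.0]] [[415.0, 225.0], [462.0, 209.0], [397.0, 207.0], [441.0, 192.0]]
lid [[298.0, 261.0], [299.0, 162.0], [312.0, 358.0], [318.0, 190.0]] [[174.0, 272.0], [150.0, 314.0], [121.0, 227.0], [93.0, 269.0]] [[410.0, 203.0], [456.0, 188.0], [452.0, 243.0], [506.0, 224.0]]
```

View pics/w5.png

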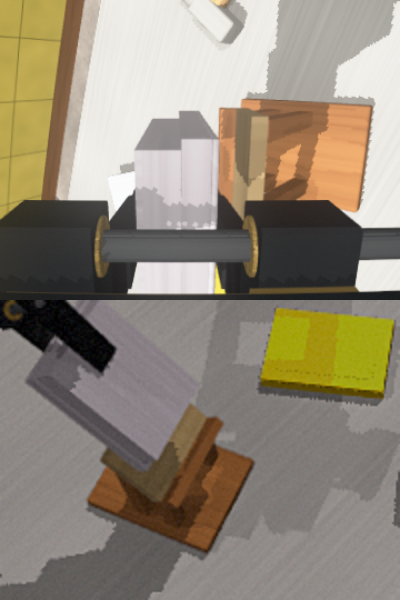

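Emit:
move_arm --series '[[[0, 2, 4], [0, 0, 0], 0], [[0, 6, 10], [0, 0, 0], 0], [[0, 12, 17], [0, 0, 0], 0], [[0, 18, 24], [0, 0, 0], 0], [[0, 24, 31], [0, 0, 0], 0], [[0, 29, 36], [0, 0, 0], 0], [[0, 32, 38], [0, 0, 0], 0], [[0, 33, 39], [0, 0, 0], 0], [[0, 33, 39], [0, 0, 0], 0], [[0, 33, 39], [0, 0, 0], 0]]'

```text
clock: 13.25
tcp_pos: [0.5719, -0.213, 0.1691]
tool_rot: [[0.345, -0.718, 0.605], [-0.939, -0.266, 0.219], [0.004, -0.643, -0.765]]
contact_force: [-0.2, 0.2, -1.9]
opening: 0.0339
grasp_force: 50.0
```

```bash
python3 rec.py
python3 - <<'E'
from plan import *
from station import robot
d={n:robot.camera(n) for n in("wrist","scene")};pickle.dump(d,open("cams5.pkl","wb"))
c=coords(B,p0);print(c, R0.T@s["contact_force"],cmd(*frame(B,88,17,-2,-1),p0,R0))
w=d["wrist"]["color"][60:330,120:480];sc=d["scene"]["color"][230:350,80:240]
cv2.imwrite("pics/w6.png",np.hstack([cv2.resize(w,(400,300)),cv2.resize(sc,(400,300),interpolation=cv2.INTER_CUBIC)]))
E
```

```text
13.25 [-41.414  -8.742 121.635  43.978  54.397  95.867] [ 0.572 -0.213  0.169] 0.0338607644691579 49.98895704746246 [-0.165  0.193 -1.929]
[[ 0.345 -0.718  0.605]
 [-0.939 -0.266  0.219]
 [ 0.004 -0.643 -0.765]]
[99.63 -2.83 19.95] [-0.25  1.31  1.42] (array([-0.9,  3. , 11.6]), array([-0., -0.,  0.]))
```

View pics/w6.png

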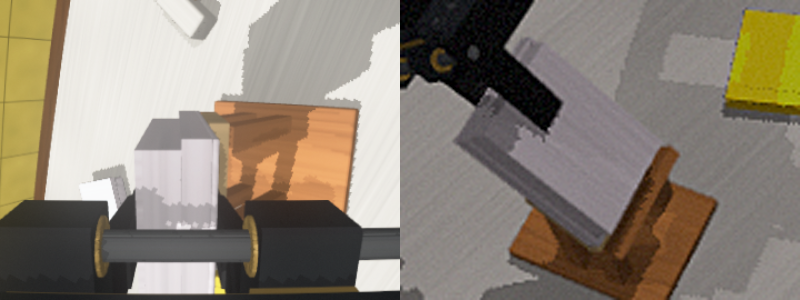

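The tin sits just above the slope, about 11 mm short of the ledge. I'll creep in and watch the force.

Emit:
move_arm --series '[[[0, 0.5, 3], [0, 0, 0], 0], [[0, 1, 6], [0, 0, 0], 0], [[0, 1.5, 8], [0, 0, 0], 0], [[0, 1.5, 8], [0, 0, 0], 0]]'

```text
clock: 13.68
tcp_pos: [0.5756, -0.2112, 0.1613]
tool_rot: [[0.345, -0.718, 0.604], [-0.939, -0.266, 0.22], [0.003, -0.643, -0.766]]
contact_force: [0.2, 0.1, -1.9]
opening: 0.0337
grasp_force: 50.0
```

Emit:
move_arm --series '[[[0, 0, 1], [0, 0, 0], 0], [[0, 0, 1.5], [0, 0, 0], 0], [[0, 0, 1.5], [0, 0, 0], 0]]'

```text
clock: 13.93
tcp_pos: [0.5763, -0.211, 0.1604]
tool_rot: [[0.345, -0.718, 0.604], [-0.939, -0.266, 0.22], [0.003, -0.643, -0.766]]
contact_force: [-0.5, 0.2, -1.1]
opening: 0.0337
grasp_force: 50.0
```

Emit:
move_arm --series '[[[0, 1, 0], [0, 0, 0], 0], [[0, 1.5, 0], [0, 0, 0], 0], [[0, 1.5, 0], [0, 0, 0], 0]]'

```text
clock: 14.18
tcp_pos: [0.576, -0.2113, 0.1605]
tool_rot: [[0.345, -0.717, 0.606], [-0.939, -0.265, 0.22], [0.003, -0.645, -0.764]]
contact_force: [3.9, 2.5, -0.6]
opening: 0.0335
grasp_force: 50.0
```

Emit:
move_arm --series '[[[0, 0, 1], [0, 0, 0], 0], [[0, 0, 2], [0, 0, 0], 0], [[0, 0, 2], [0, 0, 0], 0]]'

```text
clock: 14.43
tcp_pos: [0.5772, -0.2113, 0.1593]
tool_rot: [[0.345, -0.717, 0.606], [-0.939, -0.266, 0.219], [0.004, -0.645, -0.765]]
contact_force: [2.6, 0.6, 2.6]
opening: 0.0339
grasp_force: 50.0
```

Emit:
move_arm --series '[[[0, 0, 1], [0, 0, 0], 0], [[0, 0, 1.5], [0, 0, 0], 0], [[0, 0, 1.5], [0, 0, 0], 0]]'

```text
clock: 14.68
tcp_pos: [0.5779, -0.2113, 0.1585]
tool_rot: [[0.345, -0.717, 0.606], [-0.939, -0.267, 0.219], [0.005, -0.644, -0.765]]
contact_force: [-1.6, 0.5, 7.2]
opening: 0.0336
grasp_force: 50.0
```

```bash
python3 rec.py
python3 - <<'E'
from plan import *
print(coords(B,p0), R0.T@s["contact_force"],cmd(*frame(B,88,17,-2,-1),p0,R0))
E
```

```text
14.6833 [-40.802  -7.442 121.629  44.658  53.038  95.167] [ 0.578 -0.211  0.158] 0.03359350375819802 49.99851107597351 [-1.611  0.499  7.221]
[[ 0.345 -0.717  0.606]
 [-0.939 -0.267  0.219]
 [ 0.005 -0.644 -0.765]]
[87.42 -3.31 17.88] [-0.99 -3.63 -6.39] (array([-1.3,  0.9, -0.6]), array([-0.  , -0.  ,  0.01]))
```

Emit:
move_arm --series '[[[0, 0.5, 0.5], [0, 0, 0], 0], [[0, 0.8, 1], [0, 0, 0], 0], [[0, 0.8, 1], [0, 0, 0], 0], [[0, 0.8, 1], [0, 0, 0], 0]]'

```text
clock: 15.02
tcp_pos: [0.578, -0.2114, 0.1585]
tool_rot: [[0.346, -0.716, 0.606], [-0.938, -0.267, 0.219], [0.005, -0.645, -0.764]]
contact_force: [-9.2, 1.2, 13.8]
opening: 0.0338
grasp_force: 50.0
```

```bash
python3 rec.py
python3 - <<'E'
from plan import *
from station import robot
print(coords(B,p0), R0.T@s["contact_force"])
w=robot.camera("wrist")["color"][60:330,120:480];sc=robot.camera("scene")["color"][230:350,80:240];t=robot.camera("top")["color"][165:270,365:505]
cv2.imwrite("pics/w7.png",np.vstack([np.hstack([cv2.resize(w,(400,300)),cv2.resize(sc,(400,300),interpolation=cv2.INTER_CUBIC)]),np.hstack([cv2.resize(t,(400,300),interpolation=cv2.INTER_CUBIC),np.zeros((300,400,3),np.uint8)])]))
E
```

```text
15.0167 [-40.829  -7.422 121.624  44.725  53.06   95.06 ] [ 0.578 -0.211  0.158] 0.03380623301615195 50.009307861328125 [-9.209  1.233 13.837]
[[ 0.346 -0.716  0.606]
 [-0.938 -0.267  0.219]
 [ 0.005 -0.645 -0.764]]
[87.43 -3.41 17.91] [ -4.27  -2.66 -15.89]
```

View pics/w7.png

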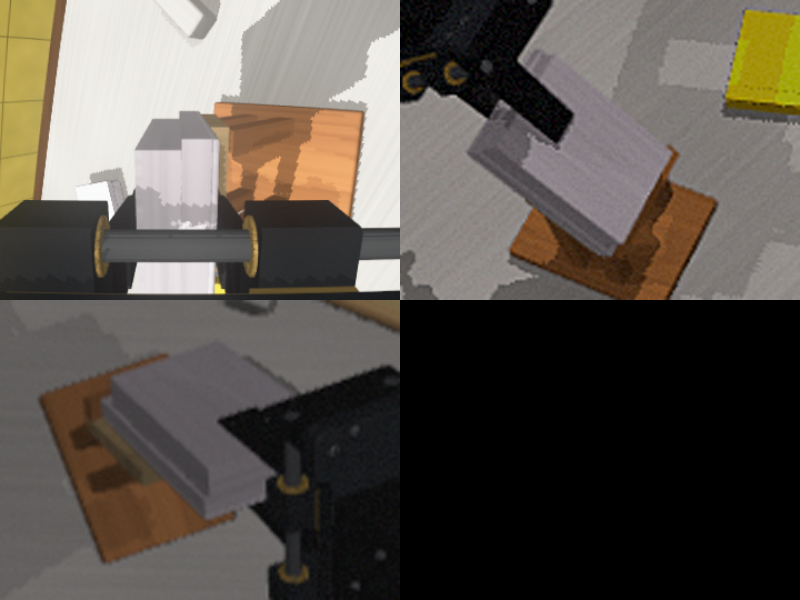

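The tin is seated at the ledge and square. I'll ease the push, reduce the grip, then open.

Emit:
move_arm --series '[[[0, 0, -0.7], [0, 0, 0], 0], [[0, 0, -0.7], [0, 0, 0], 0], [[0, 0, -0.7], [0, 0, 0], 0], [[0, 0, -0.7], [0, 0, 0], 0]]' --squeeze 6

```text
clock: 15.5
tcp_pos: [0.5779, -0.2116, 0.1583]
tool_rot: [[0.345, -0.716, 0.607], [-0.939, -0.267, 0.218], [0.006, -0.645, -0.764]]
contact_force: [-1.9, 1.3, 7.9]
opening: 0.0341
grasp_force: 6.0
```

Emit:
move_arm --series '[[[0, 0, 0], [0, 0, 0], 0.4], [[0, 0, 0], [0, 0, 0], 0.45], [[0, 0, 0], [0, 0, 0], 0.5], [[0, 0, 0], [0, 0, 0], 0.6], [[0, 0, 0], [0, 0, 0], 0.8], [[0, 0, 0], [0, 0, 0], 1], [[0, 0, 0], [0, 0, 0], 1], [[0, 0, 0], [0, 0, 0], 1], [[0, 0, 0], [0, 0, 0], 1], [[0, 0, 0], [0, 0, 0], 1], [[0, 0, 0], [0, 0, 0], 1], [[0, 0, 0], [0, 0, 0], 1]]'

```text
clock: 16.5
tcp_pos: [0.577, -0.2109, 0.1562]
tool_rot: [[0.345, -0.718, 0.605], [-0.939, -0.266, 0.22], [0.003, -0.643, -0.766]]
contact_force: [0.6, -0.1, -0.4]
opening: 0.0945
grasp_force: 0.0
```

Emit:
move_arm --series '[[[0, 0, -4], [0, 0, 0], 1], [[0, 0, -12], [0, 0, 0], 1], [[0, 0, -24], [0, 0, 0], 1], [[0, 0, -40], [0, 0, 0], 1], [[0, 0, -58], [0, 0, 0], 1], [[0, 0, -76], [0, 0, 0], 1], [[0, 0, -94], [0, 0, 0], 1], [[0, 0, -110], [0, 0, 0], 1], [[0, 0, -120], [0, 0, 0], 1], [[0, 0, -120], [0, 0, 0], 1], [[0, 0, -120], [0, 0, 0], 1]]'

```text
clock: 17.42
tcp_pos: [0.5043, -0.2377, 0.2489]
tool_rot: [[0.344, -0.718, 0.606], [-0.939, -0.267, 0.218], [0.005, -0.644, -0.765]]
contact_force: [0.6, -0.6, -0.5]
opening: 0.0954
grasp_force: 0.0
```

```bash
python3 rec.py
python3 - <<'E'
from plan import *
from station import robot
d={n:robot.camera(n) for n in("wrist","scene","top")}
P=np.array([W(B,slope(u,j*43,0)) for u in(0,124) for j in(1,-1)]+[W(B,slope(u,j*38,34)) for u in(5,119) for j in(1,-1)])
for n in d: print(n,project(P,d[n]).round(1).tolist())
w=d["wrist"]["color"][60:330,120:480];sc=d["scene"]["color"][230:350,80:240];t=d["top"]["color"][165:270,365:505]
cv2.imwrite("pics/w8.png",np.vstack([np.hstack([cv2.resize(w,(400,300)),cv2.resize(sc,(400,300),interpolation=cv2.INTER_CUBIC)]),np.hstack([cv2.resize(t,(400,300),interpolation=cv2.INTER_CUBIC),np.zeros((300,400,3),np.uint8)])]))
E
```

```text
17.4167 [-49.556 -18.861 121.821  40.908  66.868  96.971] [ 0.504 -0.238  0.249] 0.09536506182711899 0.0 [ 0.569 -0.585 -0.46 ]
[[ 0.344 -0.718  0.606]
 [-0.939 -0.267  0.218]
 [ 0.005 -0.644 -0.765]]
wrist [[291.2, 223.3], [292.1, 153.5], [296.8, 264.1], [298.7, 164.2], [263.7, 220.4], [263.2, 158.0], [257.8, 256.3], [256.7, 169.5]]
scene [[182.2, 289.5], [159.9, 330.0], [132.4, 247.9], [106.4, 289.1], [189.9, 289.2], [169.9, 326.0], [143.2, 249.9], [120.1, 287.3]]
top [[398.3, 206.8], [440.1, 192.6], [434.1, 243.2], [482.8, 226.2], [400.4, 192.2], [438.4, 179.3], [434.4, 223.9], [478.3, 208.8]]
```

View pics/w8.png

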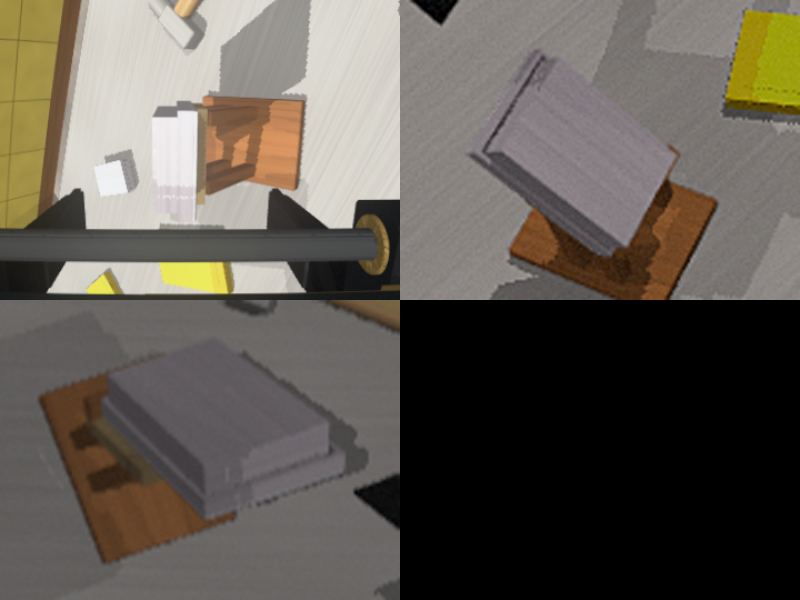

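The final pictures show the tin on its lid on the picking stand, closed and against the ledge. Base corners are within a few mm of the prediction, and the gripper is clear. Handing in.

```bash
python3 -c "
from station import robot
print(robot.close_job())"
```

```text
the job is handed in; nothing more can be done
None
```

The tin is turned over and rests closed on its lid on the picking stand, against the ledge and a few mm off centre; I handed it in at about 17 s, and I viewed 11 pictures, one over the limit of 10.

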